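Call a refill for the slim bushes

TASK

Each of the three parts trays is down to its last part. Call for a refill of the tall slim bush: with the fingertips, press down the bright metal call plate on the front of the tray that holds that bush, gently, keep it down for about a second, then let it spring back and move the hand clear. Do not touch the other two trays, and leave all the parts and the things lying about where they are.

Things in the scene. Friction and masses are not known exactly. Their poses are not given: they have to be found in the camera images.
- tray_slim: Fixed grey open-topped tray, 110 deep (its x) by 90 wide (its y), walls 4 mm thick, floor 5 mm thick: back wall 45 high, side walls 36, front lip 22. On its front (-x side) a black console, 56 by 90, 22 high, carries the tray's call plate. Origin on the bench under the tray's centre; x points from the console to the back wall, z up. Holds one part: the tall slim bush, a plain metal tube taller than it is wide (24 across, 30 high).
- slim_plate (a point): Centre of the top face of the bright metal call plate on the console of the tray with the tall slim bush: a plate 28 (x) by 36 (y) mm, level, its face 33 mm above the bench when up, 83 mm in front of the tray's origin (tray's -x). Axes as the tray's.
- call_slim (a joint): Travel of the call plate of the tray with the tall slim bush, in m: 0 up, 0.008 fully down (its face is then 25 mm above the bench). Sprung: it starts to move at about 2 N, takes about 4 N at 0.004 and 6 N fully down, and comes back up by itself when let go.
- slim_centre (a point): Centre, half-way up, of the tall slim bush, a plain metal tube taller than it is wide (24 across, 30 high), standing loose on the floor of its tray. z up along its axis.
- tray_squat: Fixed grey open-topped tray, 110 deep (its x) by 90 wide (its y), walls 4 mm thick, floor 5 mm thick: back wall 45 high, side walls 36, front lip 22. On its front (-x side) a black console, 56 by 90, 22 high, carries the tray's call plate. Origin on the bench under the tray's centre; x points from the console to the back wall, z up. Holds one part: the short wide bush, a metal tube wider than it is high (30 across, 22 high).
- squat_plate (a point): Centre of the top face of the bright metal call plate on the console of the tray with the short wide bush: a plate 28 (x) by 36 (y) mm, level, its face 33 mm above the bench when up, 83 mm in front of the tray's origin (tray's -x). Axes as the tray's.
- call_squat (a joint): Travel of the call plate of the tray with the short wide bush, in m: 0 up, 0.008 fully down (its face is then 25 mm above the bench). Sprung: it starts to move at about 2 N, takes about 4 N at 0.004 and 6 N fully down, and comes back up by itself when let go.
- squat_centre (a point): Centre, half-way up, of the short wide bush, a metal tube wider than it is high (30 across, 22 high), standing loose on the floor of its tray. z up along its axis.
- tray_cap: Fixed grey open-topped tray, 110 deep (its x) by 90 wide (its y), walls 4 mm thick, floor 5 mm thick: back wall 45 high, side walls 36, front lip 22. On its front (-x side) a black console, 56 by 90, 22 high, carries the tray's call plate. Origin on the bench under the tray's centre; x points from the console to the back wall, z up. Holds one part: the flat ribbed black cap (42 across, 16 high).
- cap_plate (a point): Centre of the top face of the bright metal call plate on the console of the tray with the flat ribbed cap: a plate 28 (x) by 36 (y) mm, level, its face 33 mm above the bench when up, 83 mm in front of the tray's origin (tray's -x). Axes as the tray's.
- call_cap (a joint): Travel of the call plate of the tray with the flat ribbed cap, in m: 0 up, 0.008 fully down (its face is then 25 mm above the bench). Sprung: it starts to move at about 2 N, takes about 4 N at 0.004 and 6 N fully down, and comes back up by itself when let go.
- cap_centre (a point): Centre, half-way up, of the flat ribbed black cap (42 across, 16 high), standing loose on the floor of its tray. z up along its axis.
- rubber_block_centre (a point): Centre of the loose black rubber sanding block, 42x70x30 mm, lying on the bench near the front edge.
- hex_keys_centre (a point): Centre of the loose red folding hex key set, 36x95x26 mm, lying on the bench near the front edge.
Things that resemble listed ones, but are neither listed nor needed, are in the scene too. What is shaped like the tray_cap but brown is not meant.

How it is judged:
On the way, in this order (a step that is already met when the one before it is completed fails the run):
1. the fingers keep the call plate of the slim bush's tray pressed down (4 mm or more of its 8 mm) for 0.7 s (value of joint call_slim above 0.004 m and contact force between the fingers and tray_slim above 0.5 N), for 0.7 s.
2. the plate is let go and has sprung back up (value of joint call_slim below 0.0015 m and contact force between the fingers and tray_slim below 0.1 N), for 0.2 s.
At the end, for the whole second after the job is handed in: After the press, all three call plates are up again (within 1.5 mm), and the three parts, the rubber block and the hex keys lie within 12 mm of where they were (value of joint each of call_slim, call_squat, call_cap below 0.0015 m and distance of each of slim_centre, squat_centre, cap_centre, rubber_block_centre, hex_keys_centre from where it was at the start of the episode below 0.012 m); the robot touches nothing.
It fails at once if the robot touches another tray, its plate or console (over 1 N) (contact force between any of the fingers, the arm and tray_squat above 1 N or contact force between any of the fingers, the arm and tray_cap above 1 N).
It fails at once if another call plate is pressed (over 2 mm) (value of joint any of call_squat, call_cap above 0.002 m).
It fails at once if the press is not gentle: over 25 N on the slim bush's tray or its plate (contact force between any of the fingers, the arm and tray_slim above 25 N).
It fails at once if a part or a thing lying about is moved, lifted or carried (over 12 mm) (distance of any of slim_centre, squat_centre, cap_centre, rubber_block_centre, hex_keys_centre from where it was at the start of the episode above 0.012 m).
It also fails if it takes over 35 s, if anything falls off the work surface, if the arm or the gripper's body presses on something with over 40 N, if the wrist force passes 120 N, or if a joint passes its speed limit or range.

ROBOT

A 6-joint arm with a two-finger parallel gripper is mounted at the origin on a cart in front of the work surface, level with it; the furniture and walls round the work are solid. World frame = base frame: x ahead of the robot, y to its left, z up, the work surface at z = 0. Lengths are in m, angles in rad, forces in N, time in s.
With the tool pointing down it reaches from about 0.4 to 0.925 m from the base axis. Payload 3.4 kg.
Tool frame: the origin (TCP) lies midway between the tips of the shut fingers; the grasp point (between the pads) lies manip.pinch_z behind it (manip.pinch_z is the distance from the TCP to the grasp point, in m); z points along the fingers, y is the line along which they close (so a half turn about z gives the same grasp; the last joint's range is limited). The gripper opens to 85 mm and grips with 20 to 120 N. Pads are 22 mm wide; open, the fingers measure 114 mm over their backs; the gripper's body (76 mm by 85 mm) begins 54 mm behind the grasp point. The pads swing forward as they close: fully open they stand 13 mm farther back than shut.
Start: joints at [-1.294, 0.307, 1.506, -0, 1.328, -0.073], TCP at [0.198, -0.54, 0.231] pointing down, gripper open.
Joint ranges: [-3.12, 3.12], [-1.05, 2.28], [0.14, 2.33], [-1.42, 4.57], [0.1, 2.73], [-2.68, 2.68]. Speed limits (rad/s): [2.57, 2.57, 3.14, 3.14, 3.14, 3.14].

INTERFACE

Orientations are given as [roll, pitch, yaw] about the fixed x, y, z axes, in that order (R = Rz(yaw) Ry(pitch) Rx(roll)).
In Python, from cell import manip, eyes, close_job, recognise, regions_of, spot_point gives the robot as it stands.
- The arm moves only by the tool jog_arm, never from a script. Its argument "rows" is a list of rows, each a list of 5 numbers: the gripper command: -1 is fully open, 1 is shut, values between are in proportion, then the shift along the tool's x, y, z in m, then the turn about the tool's z in degrees. In form: [[gripper, dx, dy, dz, yaw], ...]. A call has exactly 5 rows; each row shifts and turns the commanded pose from where the row before left it, along the tool's axes as they then stand; what a row does not reach is not made up. A row lasts 1/10 s, in which the tool goes at most 50 mm and 8.59 degrees, less where a joint would pass 70% of its speed; a pose out of reach is approached as far as the arm can. A call with a gripper value outside its range is refused whole. The fingers move at their own pace and stop on an object; the grip force is fixed at half the most. Time passes only in rows, so rows that do not move let the fingers close, or fill a call up. It gives the time, the measured TCP pose, the force, the opening and the grip force at its end, in the units of the state.
- manip.observe(): the state, without advancing time (a new reading comes with each control period).
- eyes.read_camera(name): name is "side" or "top" or "wrist"; returns the picture (420x560x3 uint8, red, green, blue); there is no depth.
- eyes.camera_model(name): a dict with "vertical_fov" (degrees; the focal length in pixels is half the picture's height over the tangent of half this angle, whatever the lens; pixels are square), "cx", "cy" (the principal point, pixels), "R" (3x3) and "t" (3): a world point X has camera coordinates R X + t. Camera axes: x right, y down, z forward; pixel columns grow to the right and rows downward; lengths in m; the calibration is good to about 2 mm. The wrist camera is an equidistant fisheye: a pixel r from the principal point sees the ray r / f radians off the axis. A picture is of the moment at which its call begins: read the wrist's pose just before it. camera_model takes no time and is no camera call; for the wrist camera it gives the pose at the moment of the call.
- close_job(): hands the job in; it is judged then, once.
Trained networks look in the newest picture that a camera, given by its name, has taken for a name from the list of things; names that differ only in an ending like _2 or _b are one class to them, and where a whole thing is asked for, a point or a joint stands for the part that bears it (a point fixed in the world has none). Each returns a list of dicts, best first, with "score" (0 to 1); they miss things now and then, are a little off and sometimes report something else, mostly with a low value. They report only what shows in the picture. A call takes as long as a camera call. They do not tell look-alikes from the thing itself.
- recognise(camera, name): "location" ([x, y, z] in m, in world coordinates, good to about 4 mm: the middle of the surface that is visible of it).
- regions_of(camera, name): "region" (420x560 bool, what is visible of it).
- spot_point(camera, name): "location" ([x, y, z] in m, in world coordinates, good to about 4 mm: a listed point, or the origin of a listed thing).
The state is a dict: "time": time; "joint_pos": joint angles; "qd": joint speeds; "joint_torque": joint torques, N m; "eef_pos": TCP position; "ee_rot": TCP orientation; "force": force on the tool from outside, world axes, zero at the start; "ft_torque": the same for the moment, N m; "finger_gap": finger opening in m; "grasp_force": force on a finger pad.
Only numpy, scipy, OpenCV 4.12 (cv2) and the standard library are available. Lean on these libraries where they do the work, as an engineer would, in place of code of your own. Each camera call takes 0.05 s, during which the arm holds its last target. There are 200 camera calls.

## Working session

There is one attempt and no reset: what is moved stays moved. The work goes in short steps, Python scripts to look and compute and a tool call to move; the robot and the scene stay as the last step left them, time stands still between calls to the robot, and variables do not carry over. Pictures are saved under pics/ and viewed, at most 10 in all, crops included, and the job is handed in when it is done.

Besides the shell and the picture viewer there is one more tool, called after "Emit:" as name(argument=value, ...) on one line, values as JSON. jog_arm: Moves the arm, as the interface text tells. Its arguments: {"type":"object","properties":{"rows":{"type":"array","items":{"type":"array","items":{"type":"number"}}}},"required":["rows"]}

```bash
mkdir -p pics; python3 - <<'E'
from cell import manip, eyes, recognise, spot_point
import cv2, numpy as np
s=manip.observe(); print(s["time"],s["eef_pos"],s["ee_rot"],s["force"],manip.pinch_z)
ims=[]
for c in ("top","side"):
    im=eyes.read_camera(c); cv2.imwrite(f"pics/{c}1.png",im[:,:,::-1])
    for n in ("slim_centre","squat_centre","cap_centre","slim_plate","tray_slim"):
        print(c,n,[(np.round(d["location"],3).tolist(),round(d["score"],2)) for d in spot_point(c,n)])
E
```

```text
0.0 [ 0.19736763 -0.53930804  0.23037115] [-3.13952767e+00 -1.61386516e-04  3.50802137e-01] [0.49557921 0.07233005 0.61728849] 0.0187
top slim_centre [([0.557, 0.229, 0.014], 0.44)]
top squat_centre [([0.599, -0.201, 0.017], 0.43)]
top cap_centre [([0.637, 0.014, 0.013], 0.67), ([0.375, 0.121, 0.012], 0.57)]
top slim_plate [([0.474, 0.205, 0.029], 0.56)]
top tray_slim [([0.553, 0.221, 0.004], 0.89), ([0.52, -0.208, 0.034], 0.59)]
side slim_centre [([0.563, 0.236, 0.013], 0.57)]
side squat_centre [([0.597, -0.205, 0.015], 0.41)]
side cap_centre [([0.633, 0.013, 0.016], 0.47), ([0.562, 0.234, 0.016], 0.29)]
side slim_plate [([0.472, 0.202, 0.033], 0.59)]
side tray_slim [([0.554, 0.224, 0.002], 0.73)]
```

View pics/top1.png

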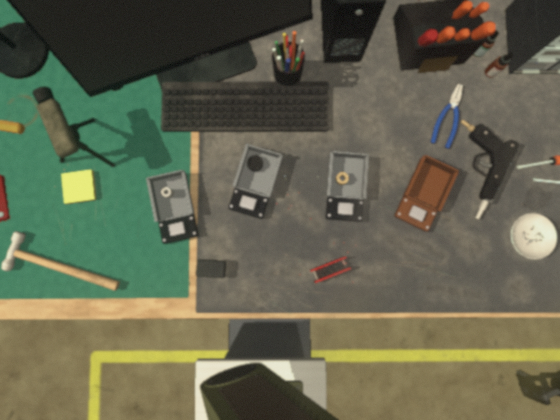

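View pics/side1.png

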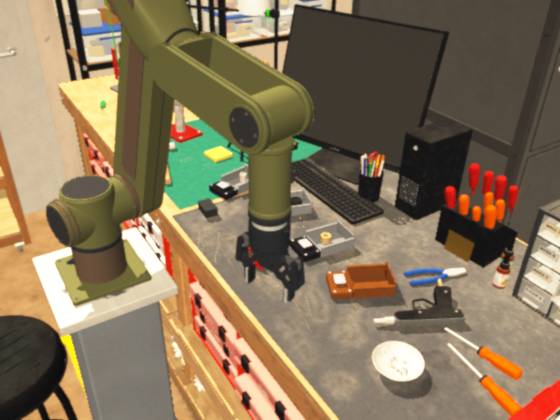

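The top view shows three grey trays: one at (172,207) with a silvery bush, one at (257,181) with the black cap, and one at (347,187) with a brass bush. The brown look-alike is at (428,192). I'll zoom in on the two bushes to tell slim from squat.

```bash
python3 - <<'E'
import cv2, numpy as np
t=cv2.imread("pics/top1.png"); s=cv2.imread("pics/side1.png")
r=lambda a:cv2.resize(a,(390,290),interpolation=cv2.INTER_CUBIC)
c=lambda im,x,y,w=39,h=29:r(im[y-h:y+h,x-w:x+w])
cv2.imwrite("pics/z1.png",np.vstack([np.hstack([c(t,172,205),c(t,347,187)]),np.hstack([c(s,232,183),c(s,325,240)])]))
E
```

```text
(no output)
```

View pics/z1.png

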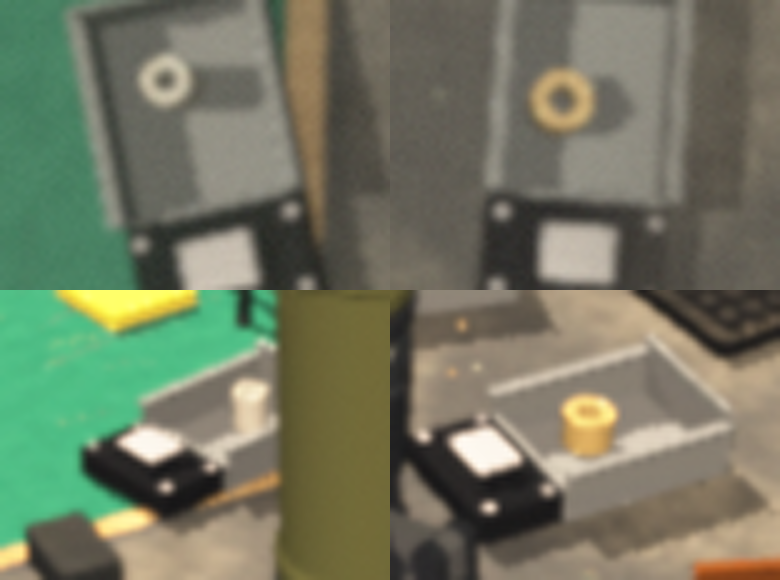

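The left tray holds the slim bush: it is narrower, taller and casts a longer shadow. Its plate is at about (0.473, 0.203) and the tray yaw is about 0.23. I'm moving over with the fingers shut, going round the base at height.

Emit:
jog_arm(rows=[[1, 0, 0, 0, 6.8], [1, 0.04, -0.023, 0, 0], [1, 0.04, -0.023, 0, 0], [1, 0.04, -0.023, 0, 0], [1, 0.04, -0.023, 0, 0]])

```text
time: 1.1
eef_pos: [0.3331, -0.4126, 0.2314]
ee_rot: [3.141, -0.0, 0.231]
force: [0.6, 0.3, -0.1]
finger_gap: 0.0121
grasp_force: 0.0
```

Emit:
jog_arm(rows=[[1, 0.04, -0.023, 0, 0], [1, 0.04, -0.023, 0, 0], [1, 0.04, -0.023, 0, 0], [1, 0.02, -0.04, 0, 0], [1, 0.01, -0.04, 0, 0]])

```text
time: 1.6
eef_pos: [0.4459, -0.2327, 0.2313]
ee_rot: [3.141, -0.001, 0.233]
force: [-0.0, 0.0, 0.1]
finger_gap: -0.0002
grasp_force: 0.0
```

Emit:
jog_arm(rows=[[1, 0.009, -0.039, 0, 0], [1, 0.009, -0.039, 0, 0], [1, 0.009, -0.039, 0, 0], [1, 0.009, -0.039, 0, 0], [1, 0.009, -0.039, 0, 0]])

```text
time: 2.1
eef_pos: [0.4426, -0.0325, 0.2316]
ee_rot: [3.141, -0.001, 0.232]
force: [0.6, -0.3, 0.6]
finger_gap: -0.0002
grasp_force: 0.0
```

Emit:
jog_arm(rows=[[1, 0.009, -0.039, 0, 0], [1, 0.009, -0.039, 0, 0], [1, 0.009, -0.039, 0, 0], [1, 0.009, -0.039, 0, 0], [1, 0, 0, 0, 0]])

```text
time: 2.6
eef_pos: [0.4419, 0.1303, 0.2316]
ee_rot: [-3.139, -0.001, 0.237]
force: [0.6, -0.7, -0.3]
finger_gap: -0.0003
grasp_force: 0.0
```

```bash
cat > look.py <<'E'
from cell import manip, eyes, spot_point
import cv2, numpy as np, sys
s=manip.observe(); print(s["time"],s["eef_pos"],s["ee_rot"],s["force"])
m=eyes.camera_model("wrist"); im=eyes.read_camera("wrist"); cv2.imwrite(f"pics/{sys.argv[1]}.png",im[:,:,::-1])
for n in ("slim_plate","tray_slim","slim_centre"):
    print(n,[(np.round(d["location"],3).tolist(),round(d["score"],2)) for d in spot_point("wrist",n)])
f=210/np.tan(np.radians(m["vertical_fov"]/2))
def proj(X):
    c=np.array(m["R"])@X+m["t"]; th=np.arctan2(np.hypot(*c[:2]),c[2]); return c[:2]/np.hypot(*c[:2])*th*f+[m["cx"],m["cy"]]
def ray(px,z):
    d=np.array(px)-[m["cx"],m["cy"]]; r=np.hypot(*d); th=r/f
    v=np.array(m["R"]).T@np.r_[d/r*np.sin(th),np.cos(th)]; o=-np.array(m["R"]).T@m["t"]
    return o+v*(z-o[2])/v[2]
print("proj",proj(np.array([.473,.2035,.033])))
# bright plate blob near the projection
g=im.min(axis=2); _,l,st,ce=cv2.connectedComponentsWithStats((g>150).astype(np.uint8))
for i in range(1,len(st)):
    if st[i,4]>150:
        b=cv2.boxPoints(cv2.minAreaRect(np.argwhere(l==i)[:,::-1].astype(np.float32)))
        print(ce[i].round(1),st[i].tolist(),ray(ce[i],.033).round(4),[ray(p,.033)[:2].round(3).tolist() for p in b])
E
python3 look.py w1
```

```text
2.6 [0.44188629 0.13033362 0.23160953] [-3.13941971e+00 -1.47257427e-03  2.37349648e-01] [ 0.58146223 -0.67433702 -0.32951624]
slim_plate [([0.467, 0.204, 0.033], 0.77)]
tray_slim [([0.557, 0.222, 0.002], 0.66)]
slim_centre [([0.566, 0.233, 0.016], 0.8)]
proj [215.09019155 140.85443741]
[388.8  43.4] [365, 4, 48, 77, 530] [0.6247 0.0481 0.033 ] [[0.578, 0.066], [0.682, 0.034], [0.681, 0.027], [0.576, 0.059]]
[216.9  14.3] [174, 12, 84, 7, 164] [0.6088 0.2345 0.033 ] [[0.601, 0.282], [0.621, 0.194], [0.618, 0.193], [0.598, 0.281]]
[235.3  73.8] [195, 18, 66, 98, 3442] [0.5472 0.1986 0.033 ] [[0.496, 0.231], [0.602, 0.256], [0.613, 0.188], [0.509, 0.164]]
[174.   69.7] [171, 21, 8, 96, 543] [0.5399 0.2655 0.033 ] [[0.489, 0.259], [0.594, 0.282], [0.595, 0.275], [0.491, 0.252]]
[420.5  82.6] [371, 33, 84, 91, 2301] [0.5939 0.0017 0.033 ] [[0.572, 0.058], [0.658, 0.024], [0.641, -0.052], [0.55, -0.013]]
[449.8  90.2] [429, 53, 43, 74, 451] [ 0.5989 -0.0368  0.033 ] [[0.551, -0.019], [0.653, -0.05], [0.653, -0.058], [0.55, -0.027]]
[531.7 125.6] [520, 87, 23, 75, 290] [ 0.6048 -0.1769  0.
[... 761 characters left out ...]
 0.4765 0.033 ] [[0.305, 0.522], [0.317, 0.516], [0.317, 0.439], [0.305, 0.445]]
[232.  223.5] [224, 211, 17, 28, 284] [0.3876 0.1668 0.033 ] [[0.37, 0.174], [0.401, 0.174], [0.402, 0.159], [0.371, 0.16]]
[  7.1 231. ] [0, 223, 19, 17, 172] [0.2886 0.5012 0.033 ] [[0.277, 0.531], [0.299, 0.516], [0.298, 0.473], [0.276, 0.486]]
[ 79.  248.8] [58, 236, 43, 25, 426] [0.3019 0.3609 0.033 ] [[0.294, 0.404], [0.314, 0.393], [0.306, 0.326], [0.286, 0.334]]
[141.1 266.6] [115, 253, 58, 26, 723] [0.304 0.268 0.033] [[0.283, 0.304], [0.317, 0.299], [0.321, 0.225], [0.288, 0.228]]
[ 90.  267.6] [64, 260, 51, 15, 180] [0.2793 0.343  0.033 ] [[0.268, 0.389], [0.28, 0.386], [0.288, 0.305], [0.277, 0.308]]
```

View pics/w1.png

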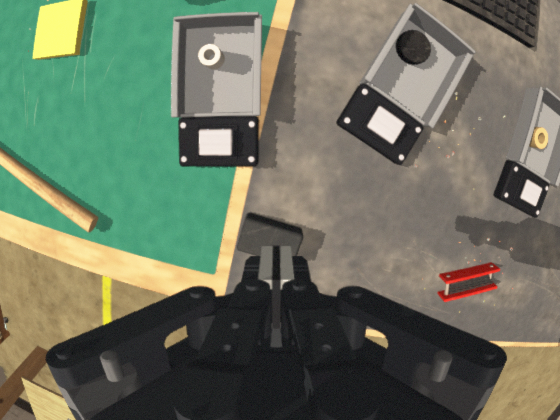

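In the wrist view, the slim bush's plate is at (215,142), clear of the rubber block at (272,235). I measure it at (0.472, 0.204). Next I move above it.

Emit:
jog_arm(rows=[[1, 0.0155, -0.0215, 0.02, 0], [1, 0.0155, -0.0215, 0.04, 0], [1, 0.0155, -0.0215, 0.04, 0], [1, 0, 0, 0.03, 0], [1, 0, 0, 0, 0]])

```text
time: 3.3
eef_pos: [0.4694, 0.1973, 0.0975]
ee_rot: [3.14, 0.009, 0.231]
force: [-1.2, -0.7, 0.3]
finger_gap: -0.0003
grasp_force: 0.0
```

Emit:
jog_arm(rows=[[1, 0, 0, 0, 0], [1, 0, 0, 0, 0], [1, 0, 0, 0, 0], [1, 0, 0, 0, 0], [1, 0, 0, 0, 0]])

```text
time: 3.8
eef_pos: [0.4729, 0.1995, 0.1024]
ee_rot: [-3.141, -0.002, 0.232]
force: [-0.2, 0.4, 0.2]
finger_gap: -0.0002
grasp_force: 0.0
```

```bash
python3 look.py w2 | head -6; python3 -c "
import cv2;print(cv2.imread('pics/w2.png').shape)"
```

```text
3.8 [0.47285983 0.19951401 0.10241324] [-3.14142930e+00 -2.11924258e-03  2.31808924e-01] [-0.20013913  0.43995997  0.15590377]
slim_plate [([0.471, 0.205, 0.032], 0.69)]
tray_slim [([0.553, 0.223, 0.002], 0.65)]
slim_centre [([0.562, 0.229, 0.016], 0.7)]
proj [268.88844112 218.84771206]
[368.6   4.5] [356, 0, 22, 12, 167] [0.6347 0.1723 0.033 ] [[0.635, 0.181], [0.64, 0.167], [0.632, 0.166], [0.627, 0.18]]
(420, 560, 3)
```

View pics/w2.png

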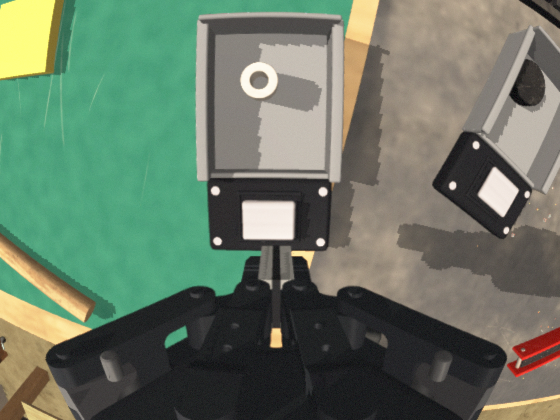

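The plate is at (269,219), directly ahead of the fingertips and square to them. I shift 4.5 mm to the left and go down to just above it.

Emit:
jog_arm(rows=[[1, 0, -0.0045, 0.02, 0], [1, 0, 0, 0.02, 0], [1, 0, 0, 0.015, 0], [1, 0, 0, 0.005, 0], [1, 0, 0, 0, 0]])

```text
time: 4.5
eef_pos: [0.4707, 0.2038, 0.0406]
ee_rot: [3.141, 0.002, 0.232]
force: [-0.4, 0.4, 0.6]
finger_gap: 0.0001
grasp_force: 0.0
```

Emit:
jog_arm(rows=[[1, 0, 0, 0, 0], [1, 0, 0, 0.002, 0], [1, 0, 0, 0.002, 0], [1, 0, 0, 0.002, 0], [1, 0, 0, 0, 0]])

```text
time: 5.0
eef_pos: [0.4712, 0.2039, 0.0353]
ee_rot: [3.142, 0.0, 0.232]
force: [0.7, -0.3, -0.5]
finger_gap: 0.0
grasp_force: 0.0
```

Emit:
jog_arm(rows=[[1, 0, 0, 0.0015, 0], [1, 0, 0, 0.0015, 0], [1, 0, 0, 0.0015, 0], [1, 0, 0, 0.0015, 0], [1, 0, 0, 0, 0]])

```text
time: 5.5
eef_pos: [0.4714, 0.2039, 0.0293]
ee_rot: [-3.142, -0.0, 0.232]
force: [-0.3, -0.5, 2.7]
finger_gap: -0.0
grasp_force: 1.7
```

Emit:
jog_arm(rows=[[1, 0, 0, 0.0015, 0], [1, 0, 0, 0.001, 0], [1, 0, 0, 0, 0], [1, 0, 0, 0, 0], [1, 0, 0, 0, 0]])

```text
time: 6.0
eef_pos: [0.4714, 0.204, 0.0269]
ee_rot: [-3.142, -0.0, 0.232]
force: [-1.1, -0.3, 4.8]
finger_gap: 0.0001
grasp_force: 2.3
```

4.8 N, so about 6 mm down. I hold it there.

Emit:
jog_arm(rows=[[1, 0, 0, 0, 0], [1, 0, 0, 0, 0], [1, 0, 0, 0, 0], [1, 0, 0, 0, 0], [1, 0, 0, 0, 0]])

```text
time: 6.5
eef_pos: [0.4714, 0.2039, 0.0268]
ee_rot: [-3.142, -0.0, 0.232]
force: [-0.8, 0.7, 5.2]
finger_gap: 0.0
grasp_force: 2.4
```

Emit:
jog_arm(rows=[[1, 0, 0, 0, 0], [1, 0, 0, 0, 0], [1, 0, 0, 0, 0], [1, 0, 0, 0, 0], [1, 0, 0, 0, 0]])

```text
time: 7.0
eef_pos: [0.4714, 0.2039, 0.0268]
ee_rot: [-3.142, -0.0, 0.232]
force: [0.0, -0.5, 5.1]
finger_gap: 0.0004
grasp_force: 2.4
```

Emit:
jog_arm(rows=[[1, 0, 0, -0.004, 0], [1, 0, 0, -0.006, 0], [1, 0, 0, -0.02, 0], [1, 0, 0, -0.03, 0], [1, 0, 0, -0.03, 0]])

```text
time: 7.5
eef_pos: [0.4698, 0.2035, 0.1171]
ee_rot: [3.141, 0.003, 0.232]
force: [0.9, 0.7, -0.1]
finger_gap: -0.0002
grasp_force: 0.0
```

Emit:
jog_arm(rows=[[1, 0, 0, -0.03, 0], [1, 0, 0, 0, 0], [1, 0, 0, 0, 0], [1, 0, 0, 0, 0], [1, 0, 0, 0, 0]])

```text
time: 8.0
eef_pos: [0.47, 0.2035, 0.1453]
ee_rot: [3.141, 0.003, 0.232]
force: [-1.1, -0.3, 0.8]
finger_gap: 0.0001
grasp_force: 0.0
```

```bash
python3 look.py w3 | head -4
```

```text
8.0 [0.47000141 0.20347002 0.14533094] [3.14129469 0.00348765 0.23204384] [-1.05193219 -0.27971265  0.791364  ]
slim_plate [([0.47, 0.205, 0.036], 0.82), ([0.533, 0.03, 0.029], 0.74)]
tray_slim [([0.557, 0.224, 0.002], 0.93), ([0.47, 0.203, 0.032], 0.2)]
slim_centre [([0.567, 0.232, 0.016], 0.63)]
```

View pics/w3.png

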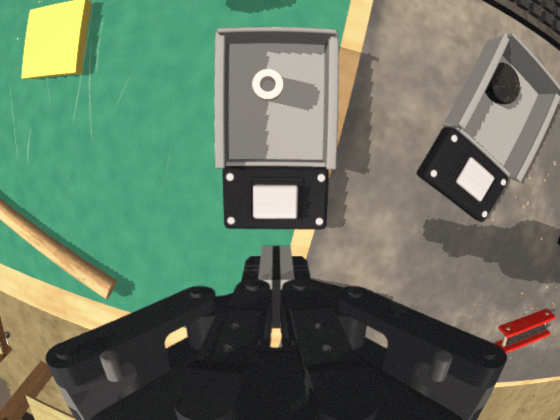

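The plate at (275,202) is up again, the bush at (267,85) has not moved, and the hand is clear.

```bash
python3 -c "
from cell import close_job; print(close_job())"
```

```text
the job is handed in; nothing more can be done
None
```

I pressed the call plate on the slim bush's tray about 6 mm down at about 5 N, held it for over a second, let it spring back, moved the hand clear and handed the job in; no verdict came back.

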